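Press a corner label onto a parts bin, side then end

ROBOT

A 6-joint arm with a two-finger parallel gripper is mounted at the origin on a cart in front of the work surface, level with it; the furniture and walls round the work are solid. World frame = base frame: x ahead of the robot, y to its left, z up, the work surface at z = 0. Lengths are in m, angles in degrees, forces in N, time in s.
With the tool pointing down it reaches from about 0.375 to 0.9 m from the base axis. Payload 3.1 kg.
Tool frame: the origin (TCP) lies on the centre line of the jaws, within the pads' length; the fingertips stand 17 mm ahead of it and the grasp point (between the pads) lies 2 mm behind it; y points along the fingers, x is the direction in which the jaws open and shut, and the axes are right-handed (so a half turn about y gives the same grasp; the last joint's range is limited). The gripper opens to 87 mm and grips with 3 to 60 N. Pads are 19 mm wide; open, the fingers measure 117 mm over their backs; the gripper's body (75 mm by 190 mm) begins 51 mm behind the grasp point.
Start: joints at [66.205, 30.224, 82.088, -0, 67.689, -10.227], TCP at [0.147, 0.608, 0.24] pointing down, gripper open.
Joint ranges: [-176.69, 176.69], [-43.24, 126.21], [12.49, 139.97], [-82, 262], [0, 151.66], [-163.58, 163.58]. Speed limits (degrees/s): [159.86, 159.86, 180, 180, 180, 180].

INTERFACE

Orientations are given as a 3x3 rotation matrix whose columns are the frame's x, y, z axes.
In Python, from rig import read_state, capture, camera_info, hand_in, trace, tip_of gives the robot as it stands.
- The arm moves only by the tool jog_arm, never from a script. Its argument "steps" is a list of rows, each an object with "fingers": the opening in per cent of the stroke, from 0 (shut) to 100 (fully open); "delta_pos": the shift along the world's x, y, z in mm, a list of three; "turn": the turn about the world's z in degrees. A call has 1 to 20 rows; each row is the pose to reach, as a shift and turn from the pose commanded when the call began; what a row does not reach only later rows make up. A row lasts 1/12 s, in which the tool goes at most 41.7 mm and 7.16 degrees, less where a joint would pass 70% of its speed; a pose out of reach is approached as far as the arm can. A call with a gripper value outside its range is refused whole. The fingers move at their own pace and stop on an object; the grip force is fixed at half the most. Time passes only in rows, so rows that repeat a pose let the fingers close. It gives the time, the measured TCP pose, the force and the opening at its end, in the units of the state.
- read_state(): the state, without advancing time (a new reading comes with each control period).
- capture(name): name is "side" or "top"; returns the picture (480x640x3 uint8, red, green, blue); there is no depth.
- camera_info(name): a dict with "fov_y" (degrees; the focal length in pixels is half the picture's height over the tangent of half this angle, whatever the lens; pixels are square), "cx", "cy" (the principal point, pixels), "view" (4x4, takes a point from world to camera coordinates). Camera axes: x right, y down, z forward; pixel columns grow to the right and rows downward; lengths in m; the calibration is good to about 2 mm. A picture is of the moment at which its call begins. camera_info takes no time and is no camera call.
- hand_in(): hands the job in, once; it reports no verdict.
Trained networks look in the newest picture that a camera, given by its name, has taken for a name from the list of things; names that differ only in an ending like _2 or _b are one class to them, and where a whole thing is asked for, a point or a joint stands for the part that bears it (a point fixed in the world has none). Each returns a list of dicts, best first, with "confidence" (0 to 1); they miss things now and then, are a little off and sometimes report something else, mostly with a low value. They report only what shows in the picture. A call takes as long as a camera call. They do not tell look-alikes from the thing itself.
- trace(target, camera): "mask" (480x640 bool, what is visible of it).
- tip_of(target, camera): "position" ([x, y, z] in m, in world coordinates, good to about 4 mm: a listed point, or the origin of a listed thing).
The state is a dict: "time_s": time; "joint_positions": joint angles; "qvel": joint speeds; "tau": joint torques, N m; "position": TCP position; "tcp_rot": TCP orientation; "force": force on the tool from outside, world axes, zero at the start; "moment": the same for the moment, N m; "opening": opening from 0.0 (shut) to 1.0 (fully open).
Only numpy, scipy, OpenCV 4.12 (cv2) and the standard library are available. Lean on these libraries where they do the work, as an engineer would, in place of code of your own. Each camera call takes 0.05 s, during which the arm holds its last target.

TASK

The label folded round one corner of the blue parts bin has to be pressed down on the sprung bar of the label press. First push the bin's long side flat against the bar so that the label half on that side lies on the bar and the bar goes fully back, and hold it there a moment; then turn the bin so that the short end with the other label half meets the bar, and press that in the same way. Leave the bin standing in front of the bar with that end still facing it and the bar sprung back out, and do not disturb the marker or the screwdriver lying beside the press.

Things in the scene. Friction and masses are not known exactly. Their poses are not given: they have to be found in the camera images.
- bin: Loose blue open bin, 0.2 kg, on a round foot 90 mm wide under its middle (swings easily if pulled off-centre): 110 mm along x, 150 along y, 64 high; walls 8 thick, inner floor 12 above the bench. Push it, or drag it by a wall from inside. Origin: middle of the foot's underside. A white-orange label goes round the (+x, +y) corner and over its rim: half on the long +x side, half on the short +y end.
- side_label (a point): Centre of the label half (50 mm wide, 36 mm high) on the bin's long +x side, at (55.5, 50, 36) mm in the bin's frame; same axes as the bin.
- end_label (a point): Centre of the label half (50 mm wide, 36 mm high) on the bin's short +y end, at (30, 75.5, 36) mm in the bin's frame; same axes as the bin. With the long side on the bar, a quarter turn clockwise seen from above brings this end to the bar.
- bar_face (a point): Centre of the black rubber face of the press bar; moves with the bar. x: horizontal, into the press, the way the bar is pushed; y along the bar, z up. The face is 220 mm long, 16 to 56 mm above the bench; bare bench in front. The grey frame behind, 244 mm long, 68 high, ends about 72 mm behind the face and is fixed; its place and direction vary.
- press_bar (a joint): Travel of the sprung bar in m along the x of bar_face: 0 out, 0.012 fully back against its stop. The spring pushes back with 5 N at the start of the travel and 11 N at the stop, and returns the bar, and a free bin with it, when let go.
- marker: White felt marker with a blue cap, 147 x 18 x 20 mm, lying on the bench beside the press; bystander. Origin at the centre of its underside, length along x.
- screwdriver: Screwdriver with a red handle, 201 x 26 x 26 mm, lying on the bench on the other side; bystander. Origin at the centre of its underside, length along x.
Not all that is in view belongs to the job. Several things have the shape of the bin; the one meant has the colours described above.

How it is judged (in metres and radians):
On the way, in this order (a step that is already met when the one before it is completed fails the run):
1. the long side with its label half is pressed flat on the bar, bar fully back (value of joint press_bar above 0.009 m and x of side_label in the frame of bar_face between -0.006 and 0.006 m and y of side_label in the frame of bar_face between -0.085 and 0.085 m and angle between the x axis of bin and the x axis of bar_face, either way round below 0.12 rad and angle between bin's own z axis and vertical below 0.1 rad), for 0.3 s.
2. the bin is turned and the short end with its label half is pressed flat on the bar, bar fully back (value of joint press_bar above 0.009 m and x of end_label in the frame of bar_face between -0.006 and 0.006 m and y of end_label in the frame of bar_face between -0.085 and 0.085 m and angle between the y axis of bin and the x axis of bar_face, either way round below 0.12 rad and angle between bin's own z axis and vertical below 0.1 rad), for 0.3 s.
At the end, for the whole second after the job is handed in: Each label half was pressed (bar 9 mm or more back), long side first. Now the bar is out again (under 3 mm); the bin stands still and upright on the bench, the labelled end facing the bar within 0.4 rad, that label half at most 80 mm from the face and 110 mm from its middle (value of joint press_bar below 0.003 m and angle between bin's own z axis and vertical below 0.1 rad and height (world z) of bin below 0.01 m and x of end_label in the frame of bar_face between -0.08 and 0.006 m and y of end_label in the frame of bar_face between -0.11 and 0.11 m and angle between the y axis of bin and the x axis of bar_face, either way round below 0.4 rad and linear speed of bin below 0.02 m/s); the robot touches nothing.
It fails at once if the marker is moved by more than 30 mm (distance of marker from where it was at the start of the episode above 0.03 m).
It fails at once if the screwdriver is moved by more than 30 mm (distance of screwdriver from where it was at the start of the episode above 0.03 m).
It fails at once if the bin is tipped over (angle between bin's own z axis and vertical above 0.6 rad).
It also fails if it takes over 61 s, if anything falls off the work surface, if the arm or the gripper's body presses on something with over 40 N, if the wrist force passes 120 N, or if a joint passes its speed limit or range.

## Working session

There is one attempt and no reset: what is moved stays moved. The work goes in short steps, Python scripts to look and compute and a tool call to move; the robot and the scene stay as the last step left them, time stands still between calls to the robot, and variables do not carry over. Pictures are saved under pics/ and viewed, and the job is handed in when it is done.

Besides the shell and the picture viewer there is one more tool, called after "Call:" as name(argument=value, ...) on one line, values as JSON. jog_arm: Moves the arm, as the interface text tells. Its arguments: {"type":"object","properties":{"steps":{"type":"array","items":{"type":"object","properties":{"fingers":{"type":"number"},"delta_pos":{"type":"array","items":{"type":"number"}},"turn":{"type":"number"}}}}},"required":["steps"]}

```bash
mkdir -p pics; ls; python3 - <<'E'
from rig import *
import cv2
for n in ("side","top"):
    im=capture(n); cv2.imwrite(f"pics/{n}0.png",im[:,:,::-1])
    print(n,camera_info(n))
for t in ("bin","side_label","end_label","bar_face","marker","screwdriver"):
    for c in ("top","side"):
        print(t,c,[(round(d['confidence'],2),[round(float(v),3) for v in d['position']]) for d in tip_of(t,c)])
s=read_state();print(s['time_s'],s['position'],s['tcp_rot'],s['force'])
E
```

```text
pics
side {'fov_y': 54.31691945395519, 'cx': 315.5412558645887, 'cy': 241.60429900841356, 'view': array([[-0.99933113,  0.02957507,  0.02150824,  0.5138568 ],
       [ 0.00350863,  0.66298617, -0.74862343,  0.10808659],
       [-0.03640025, -0.74804723, -0.66264648,  1.11471054],
       [ 0.        ,  0.        ,  0.        ,  1.        ]])}
top {'fov_y': 46.34472147554967, 'cx': 318.2241008826664, 'cy': 239.16557804685047, 'view': array([[-0.00671436, -0.99997632,  0.00150826, -0.06360717],
       [-0.99690067,  0.00657546, -0.07839522,  0.52766932],
       [ 0.07838344, -0.00202995, -0.99692122,  1.30998937],
       [ 0.        ,  0.        ,  0.        ,  1.        ]])}
bin top [(0.9, [0.421, -0.214, -0.0]), (0.61, [0.529, 0.194, -0.002])]
bin side [(0.58, [0.422, -0.211, -0.005]), (0.55, [0.532, 0.193, 0.002])]
side_label top [(0.84, [0.416, -0.136, 0.034]), (0.62, [0.603, 0.163, 0.035])]
side_label side [(0.9, [0.602, 0.165, 0.036]), (0.55, [0.415, -0.138, 0.037])]
end_label top [(0.91, [0.618, 0.198, 0.037]), (0.69, [0.382, -0.143, 0.038]), (0.58, [0.479, 0.029, -0.004])]
end_label side [(0.9, [0.38, -0.141, 0.037]), (0.89, [0.616, 0.197, 0.033])]
bar_face top [(0.55, [0.594, -0.2, 0.037])]
bar_face side [(0.94, [0.595, -0.202, 0.031])]
marker top [(0.78, [0.597, -0.461, -0.006])]
marker side [(0.79, [0.596, -0.457, 0.0])]
screwdriver top [(0.58, [0.48, 0.028, -0.002])]
screwdriver side [(0.56, [0.473, 0.031, 0.001])]
0.7 [0.14657463 0.60754248 0.23957236] [[ 2.34589651e-01  2.57601779e-05 -9.72094489e-01]
 [ 9.72094489e-01  2.75253513e-05  2.34589652e-01]
 [ 3.28003134e-05 -9.99999999e-01 -1.85841644e-05]] [0.51893511 0.22716012 0.45313117]
```

View pics/top0.png

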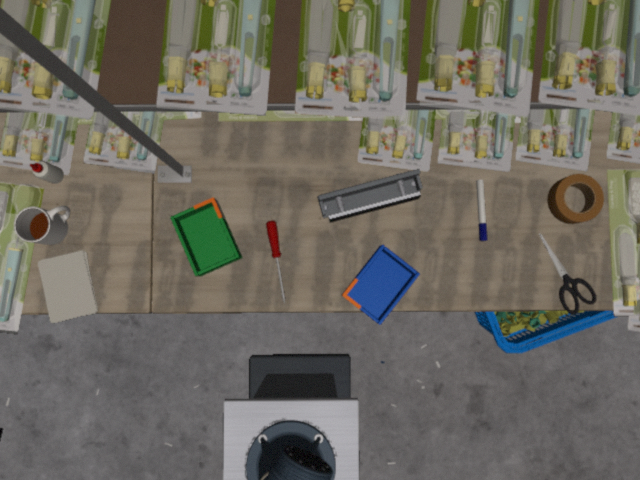

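View pics/side0.png

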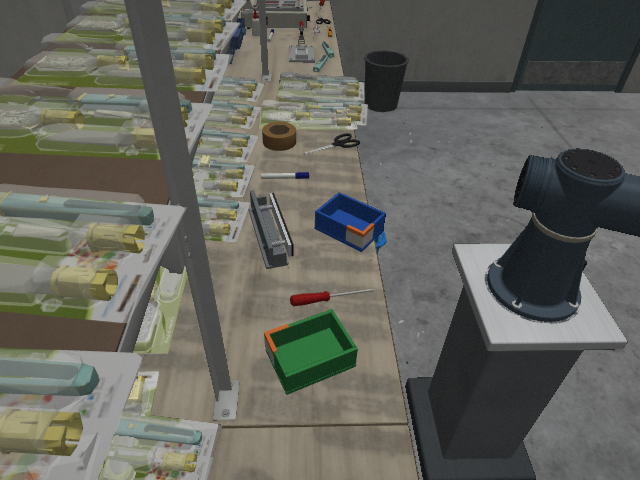

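```bash
cat > h.py <<'E'
from rig import *
import numpy as np, cv2
def cam(n):
    c=camera_info(n); f=240/np.tan(np.radians(c['fov_y']/2)); return f,c['cx'],c['cy'],np.array(c['view'])
def back(n,uv,z):
    f,cx,cy,V=cam(n); R=V[:3,:3];t=V[:3,3];C=-R.T@t
    d=R.T@np.array([(uv[0]-cx)/f,(uv[1]-cy)/f,1]); s=(z-C[2])/d[2]; return C+s*d
def proj(n,p):
    f,cx,cy,V=cam(n); q=V[:3,:3]@np.array(p,float)+V[:3,3]; return np.array([f*q[0]/q[2]+cx,f*q[1]/q[2]+cy])
def binfit(im):
    # rim outline of blue+label blob near the bin, top camera
    hsv=cv2.cvtColor(im,cv2.COLOR_RGB2HSV)
    m=((hsv[...,0]>100)&(hsv[...,0]<125)&(hsv[...,1]>120)&(hsv[...,2]>60)).astype(np.uint8)
    return m
E
python3 - <<'E'
from h import *
im=cv2.imread('pics/top0.png')
c=im[150:340,300:500]; cv2.imwrite('pics/c1.png',cv2.resize(c,None,fx=4,fy=3,interpolation=cv2.INTER_CUBIC) if 0 else cv2.resize(c[:, :],(624,593),interpolation=cv2.INTER_CUBIC))
m=binfit(im[:,:,::-1].copy()); n,l,s,ce=cv2.connectedComponentsWithStats(m)
for i in range(1,n):
    if s[i,4]>300: print(s[i],ce[i])
for p in [(320,311),(420,170)]: print(back('top',p,0))
E
```

```text
[ 348  245   71   79 2885] [381.89116118 283.1542461 ]
[ 475  311  140   42 1990] [538.98894472 330.4919598 ]
[ 0.35688399 -0.07024318  0.        ]
[ 0.69615084 -0.31608989  0.        ]
```

View pics/c1.png

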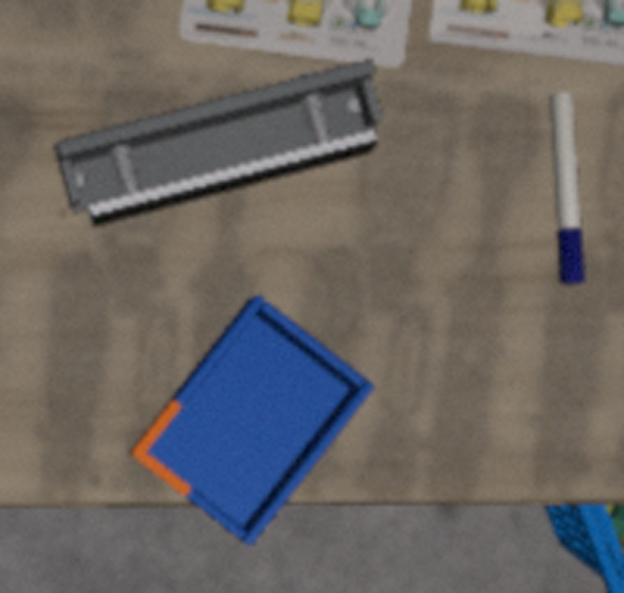

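```bash
python3 - <<'E'
from h import *
V=cam('top')[3]; print('C',-V[:3,:3].T@V[:3,3])
P=[(258,297),(372,385),(249,542),(135,451)]
Q=np.array([back('top',(x/3.12+300,y/3.12+150),.064)[:2] for x,y in P]); print(Q.round(3),'centre',Q.mean(0).round(4))
# corners order: (+x,-y),( -x,-y),(-x,+y),(+x,+y)
B=np.array([[55,-75],[-55,-75],[-55,75],[55,75]])/1000
H=(Q-Q.mean(0)).T@B; print('theta',np.degrees(np.arctan2(H[1,0]-H[0,1],H[0,0]+H[1,1])))
# detail crop of bar with pixels
im=cv2.imread('pics/top0.png'); 
c=im[190:225,310:430]; cv2.imwrite('pics/c2.png',cv2.resize(c,None,fx=6.5,fy=6.5,interpolation=cv2.INTER_NEAREST))
capture('top');capture('side')
for c in ('top','side'):
  m=trace('bar_face',c); print(c,[(round(d['confidence'],2),d['mask'].sum()) for d in m])
  if m:
    r=cv2.minAreaRect(np.argwhere(m[0]['mask'])[:,::-1].astype(np.float32)); print(r,cv2.boxPoints(r).round(1).tolist())
E
```

```text
C [ 0.42292534 -0.06441611  1.34741889]
[[ 0.509 -0.215]
 [ 0.444 -0.297]
 [ 0.33  -0.205]
 [ 0.397 -0.123]] centre [ 0.42   -0.2102]
theta 51.0469261932821
top [(0.7, np.int64(618)), (0.57, np.int64(3155))]
((374.5461730957031, 207.1692352294922), (7.630403995513916, 92.70503234863281), 74.74488067626953) [[328.79998779296875, 215.6999969482422], [418.29998779296875, 191.3000030517578], [420.29998779296875, 198.6999969482422], [330.79998779296875, 223.0]]
side [(0.71, np.int64(540))]
((280.9114685058594, 224.5318603515625), (66.72773742675781, 9.484146118164062), 70.20112609863281) [[265.1000061035156, 194.6999969482422], [274.1000061035156, 191.5], [296.70001220703125, 254.3000030517578], [287.79998779296875, 257.5]]
```

View pics/c2.png

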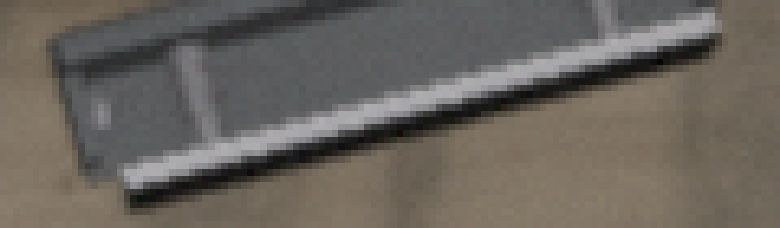

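```bash
python3 - <<'E'
from h import *
for z,a,b in [(.056,(329.2,218.9),(420.3,195.2)),(.016,(330,221.8),(420.5,197.7))]:
    p=back('top',a,z);q=back('top',b,z); d=p-q; print(p,q,np.linalg.norm(d),(p+q)/2,'xang',np.degrees(np.arctan2(-d[0],d[1])))
E
```

```text
[ 0.57139444 -0.09279213  0.056     ] [ 0.62544389 -0.30508453  0.056     ] 0.2190648430546788 [ 0.59841916 -0.19893833  0.056     ] xang 14.283982104860693
[ 0.56901515 -0.0955238   0.016     ] [ 0.6256673  -0.31289141  0.016     ] 0.2246288991977597 [ 0.59734122 -0.20420761  0.016     ] xang 14.607930493033576
```

Call:
jog_arm(steps=[{"delta_pos":[40,-20,0],"turn":-5,"fingers":100},{"delta_pos":[70,-50,0],"turn":-10,"fingers":100},{"delta_pos":[95,-80,0],"turn":-15,"fingers":100},{"delta_pos":[120,-110,0],"turn":-20,"fingers":100},{"delta_pos":[145,-140,0],"turn":-25,"fingers":100},{"delta_pos":[170,-170,0],"turn":-25,"fingers":100},{"delta_pos":[195,-200,0],"turn":-25,"fingers":100},{"delta_pos":[220,-230,0],"turn":-25,"fingers":100},{"delta_pos":[240,-265,0],"turn":-25,"fingers":100},{"delta_pos":[260,-300,0],"turn":-25,"fingers":100},{"delta_pos":[280,-335,0],"turn":-25,"fingers":100},{"delta_pos":[295,-370,0],"turn":-25,"fingers":100},{"delta_pos":[310,-405,0],"turn":-25,"fingers":100},{"delta_pos":[320,-440,0],"turn":-25,"fingers":100},{"delta_pos":[325,-480,0],"turn":-25,"fingers":100},{"delta_pos":[325,-520,0],"turn":-25,"fingers":100},{"delta_pos":[325,-560,0],"turn":-25,"fingers":100},{"delta_pos":[320,-600,0],"turn":-25,"fingers":100},{"delta_pos":[315,-640,0],"turn":-25,"fingers":100},{"delta_pos":[310,-680,0],"turn":-25,"fingers":100}])

```text
time_s: 2.57
position: [0.4562, -0.0744, 0.2398]
tcp_rot: [[0.623, 0.001, -0.782], [0.782, -0.0, 0.623], [0.0, -1.0, -0.001]]
force: [1.4, 0.2, -0.7]
opening: 1.0
```

Call:
jog_arm(steps=[{"delta_pos":[-13,-36,0],"turn":0,"fingers":100},{"delta_pos":[-27,-71,0],"turn":0,"fingers":100},{"delta_pos":[-41,-107,0],"turn":0,"fingers":100},{"delta_pos":[-54,-142,-10],"turn":0,"fingers":100},{"delta_pos":[-68,-178,-30],"turn":0,"fingers":100},{"delta_pos":[-68,-178,-60],"turn":0,"fingers":100},{"delta_pos":[-68,-178,-80],"turn":0,"fingers":100},{"delta_pos":[-68,-178,-80],"turn":0,"fingers":100}])

```text
time_s: 3.23
position: [0.3863, -0.2497, 0.1566]
tcp_rot: [[0.625, -0.005, -0.78], [0.78, 0.006, 0.625], [0.001, -1.0, 0.008]]
force: [-0.1, 0.7, 0.6]
opening: 0.999
```

```bash
python3 - <<'E'
from h import *
im=capture('side');cv2.imwrite('pics/s1.png',cv2.resize(im[120:330,200:480,::-1],None,fx=2.8,fy=2.8))
s=read_state();print(s['position'],s['time_s'])
E
```

```text
[ 0.38736322 -0.24985489  0.1581749 ] 3.2833
```

View pics/s1.png

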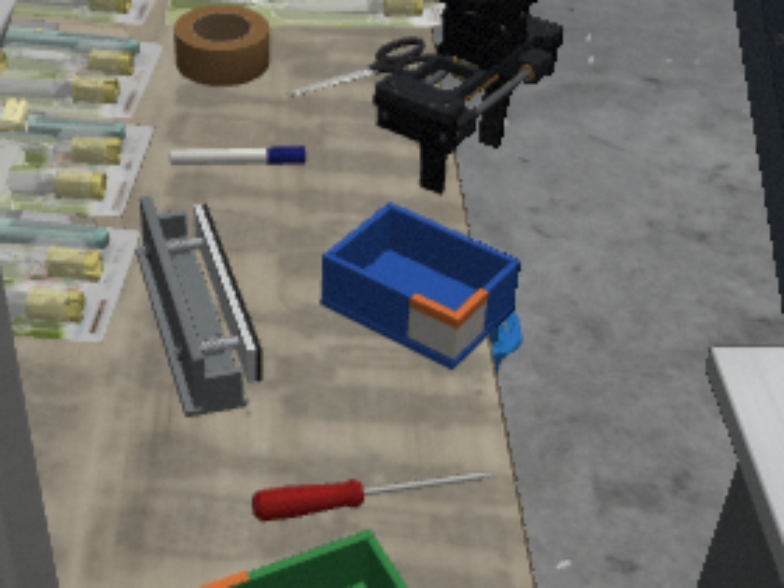

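Picture: the open jaws straddle the far long wall of the blue bin (label corner at crop (460,320)), and the bar stands at (230,290). Now I'll descend and grip the wall.

Call:
jog_arm(steps=[{"delta_pos":[0,0,-35],"turn":0,"fingers":100},{"delta_pos":[0,0,-65],"turn":0,"fingers":100},{"delta_pos":[0,0,-90],"turn":0,"fingers":100},{"delta_pos":[0,0,-112],"turn":0,"fingers":100},{"delta_pos":[0,0,-112],"turn":0,"fingers":100},{"delta_pos":[0,0,-112],"turn":0,"fingers":0},{"delta_pos":[0,0,-112],"turn":0,"fingers":0},{"delta_pos":[0,0,-112],"turn":0,"fingers":0},{"delta_pos":[0,0,-112],"turn":0,"fingers":0},{"delta_pos":[0,0,-112],"turn":0,"fingers":0},{"delta_pos":[0,0,-112],"turn":0,"fingers":0},{"delta_pos":[0,0,-112],"turn":0,"fingers":0}])

```text
time_s: 4.28
position: [0.3888, -0.2507, 0.0481]
tcp_rot: [[0.623, 0.001, -0.782], [0.782, -0.001, 0.623], [-0.0, -1.0, -0.001]]
force: [-0.8, -0.3, 0.2]
opening: 0.559
```

```bash
python3 - <<'E'
from h import *
im=capture('top');cv2.imwrite('pics/t2.png',cv2.resize(im[150:340,300:500,::-1],None,fx=3,fy=3))
im=capture('side');cv2.imwrite('pics/s2.png',cv2.resize(im[120:330,200:480,::-1],None,fx=2.8,fy=2.8))
s=read_state();print(s['position'],s['time_s'],s['opening'],s['force'])
for t in("bin","side_label","end_label"):
  for c in ("top","side"): print(t,c,[(round(d['confidence'],2),np.round(d['position'],3)) for d in tip_of(t,c)])
E
```

```text
[ 0.38861869 -0.25055196  0.04776487] 4.3833 0.4659266340156664 [-0.21556019 -0.57043777 -0.33832912]
bin top [(0.59, array([ 0.53 ,  0.192, -0.001]))]
bin side [(0.66, array([0.534, 0.194, 0.001])), (0.62, array([ 0.422, -0.21 , -0.003]))]
side_label top [(0.68, array([0.6  , 0.167, 0.039]))]
side_label side [(0.73, array([0.604, 0.166, 0.038]))]
end_label top [(0.71, array([0.615, 0.199, 0.038]))]
end_label side [(0.71, array([ 0.38 , -0.14 ,  0.039])), (0.69, array([0.616, 0.197, 0.034])), (0.39, array([ 0.418, -0.137,  0.035]))]
```

View pics/s2.png

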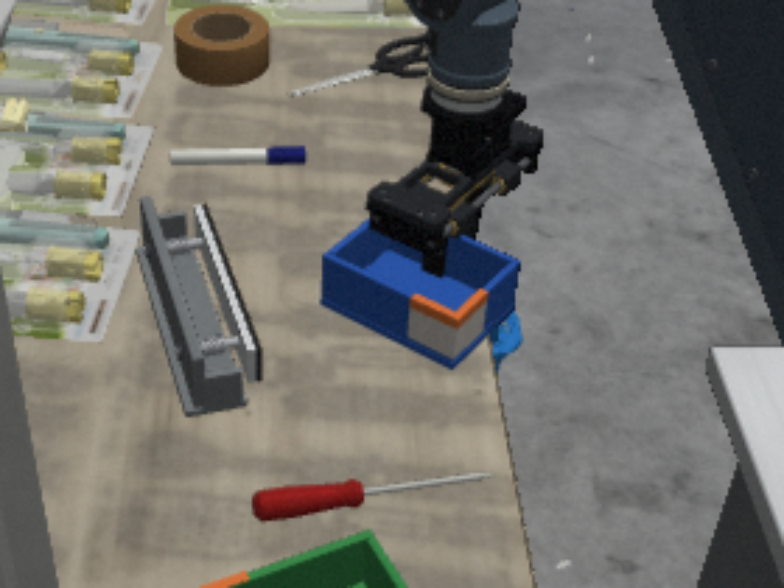

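View pics/t2.png

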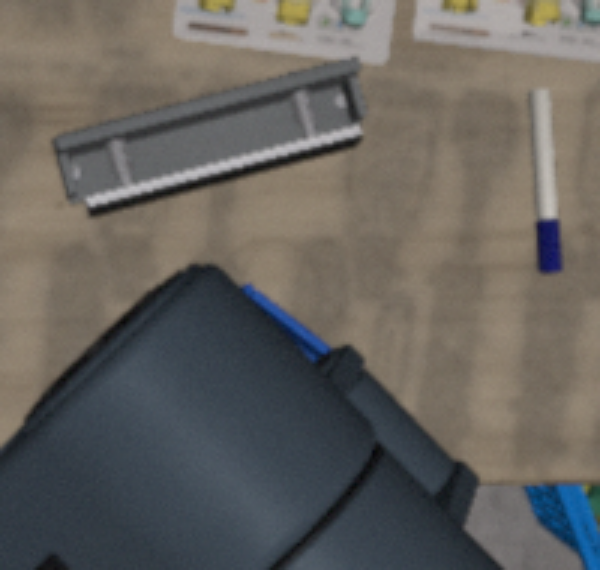

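Gripper is in place with the inner finger inside the bin (crop (435,260)), still closing. Finish closing.

Call:
jog_arm(steps=[{"delta_pos":[0,0,0],"turn":0,"fingers":0},{"delta_pos":[0,0,0],"turn":0,"fingers":0},{"delta_pos":[0,0,0],"turn":0,"fingers":0},{"delta_pos":[0,0,0],"turn":0,"fingers":0},{"delta_pos":[0,0,0],"turn":0,"fingers":0},{"delta_pos":[0,0,0],"turn":0,"fingers":0},{"delta_pos":[0,0,0],"turn":0,"fingers":0},{"delta_pos":[0,0,0],"turn":0,"fingers":0},{"delta_pos":[0,0,0],"turn":0,"fingers":0},{"delta_pos":[0,0,0],"turn":0,"fingers":0}])

```text
time_s: 5.52
position: [0.3885, -0.2504, 0.0475]
tcp_rot: [[0.623, -0.0, -0.782], [0.782, 0.0, 0.623], [0.0, -1.0, 0.0]]
force: [1.2, 0.3, -1.1]
opening: 0.093
```

```bash
python3 - <<'E'
from h import *
s=read_state();print(s['position'],s['time_s'],s['opening'],s['force'])
im=capture('side');cv2.imwrite('pics/s3.png',cv2.resize(im[120:330,200:480,::-1],None,fx=2.8,fy=2.8))
for t in("bin","side_label","end_label"):
  for c in ("side",): print(t,c,[(round(d['confidence'],2),np.round(d['position'],3)) for d in tip_of(t,c)])
E
```

```text
[ 0.38854974 -0.25042438  0.04752279] 5.5167 0.0929838626737849 [ 1.24663668  0.30680621 -1.1341924 ]
bin side [(0.87, array([0.532, 0.194, 0.003])), (0.7, array([ 0.423, -0.211, -0.   ])), (0.34, array([ 0.596, -0.462,  0.002]))]
side_label side [(0.93, array([ 0.416, -0.136,  0.038])), (0.85, array([0.603, 0.163, 0.037]))]
end_label side [(0.72, array([ 0.412, -0.134,  0.037])), (0.66, array([ 0.382, -0.14 ,  0.043])), (0.66, array([0.616, 0.2  , 0.034])), (0.3, array([0.475, 0.029, 0.   ]))]
```

Call:
jog_arm(steps=[{"delta_pos":[5,0,0],"turn":-3,"fingers":0},{"delta_pos":[10,0,0],"turn":-6,"fingers":0},{"delta_pos":[20,0,0],"turn":-10,"fingers":0},{"delta_pos":[30,0,0],"turn":-14,"fingers":0},{"delta_pos":[40,0,0],"turn":-18,"fingers":0},{"delta_pos":[50,0,0],"turn":-22,"fingers":0},{"delta_pos":[60,0,0],"turn":-26,"fingers":0},{"delta_pos":[70,0,0],"turn":-30,"fingers":0},{"delta_pos":[80,-1,0],"turn":-33,"fingers":0},{"delta_pos":[88,-1,0],"turn":-35,"fingers":0},{"delta_pos":[91,-1,0],"turn":-37,"fingers":0},{"delta_pos":[91,-1,0],"turn":-37,"fingers":0},{"delta_pos":[91,-1,0],"turn":-37,"fingers":0}])

```text
time_s: 6.8
position: [0.4797, -0.2514, 0.0475]
tcp_rot: [[0.968, 0.0, -0.25], [0.25, -0.0, 0.968], [0.0, -1.0, -0.0]]
force: [0.2, 0.6, -0.8]
opening: 0.09
```

```bash
cat > look.py <<'E'
from h import *
import sys
k=sys.argv[1]
s=read_state();R=np.array(s['tcp_rot']);print(np.round(s['position'],4),s['time_s'],round(s['opening'],3),np.round(s['force'],1),'phi',np.degrees(np.arctan2(R[1,0],R[0,0])))
im=capture('side');cv2.imwrite(f'pics/s{k}.png',cv2.resize(im[120:330,200:480,::-1],None,fx=2.8,fy=2.8))
im=capture('top');cv2.imwrite(f'pics/t{k}.png',cv2.resize(im[150:340,300:500,::-1],None,fx=3,fy=3))
n=np.array([.9686,.2487]);t=np.array([-.2487,.9686]);f=np.array([.597,-.201])
for x in("bin","side_label","end_label","bar_face"):
  for c in ("side","top"): print(x,c,[(round(d['confidence'],2),np.round(d['position'],3).tolist(),'bar',(np.round([n@(d['position'][:2]-f),t@(d['position'][:2]-f)],3)).tolist()) for d in tip_of(x,c) if d['position'][1]<.1])
E
python3 look.py 4
```

```text
[ 0.4797 -0.2514  0.0475] 6.8 0.09 [ 0.2  0.6 -0.8] phi 14.49088995614699
bin side [(0.87, [0.532, -0.238, -0.003], 'bar', [-0.073, -0.02])]
bin top [(0.68, [0.526, -0.243, 0.001], 'bar', [-0.079, -0.023])]
side_label side [(0.76, [0.571, -0.177, 0.037], 'bar', [-0.02, 0.03])]
side_label top [(0.76, [0.572, -0.176, 0.039], 'bar', [-0.017, 0.031])]
end_label side [(0.71, [0.538, -0.16, 0.04], 'bar', [-0.046, 0.055])]
end_label top [(0.86, [0.539, -0.16, 0.039], 'bar', [-0.046, 0.054])]
bar_face side [(0.86, [0.595, -0.206, 0.033], 'bar', [-0.003, -0.004])]
bar_face top [(0.82, [0.592, -0.197, 0.036], 'bar', [-0.004, 0.005])]
```

View pics/s4.png

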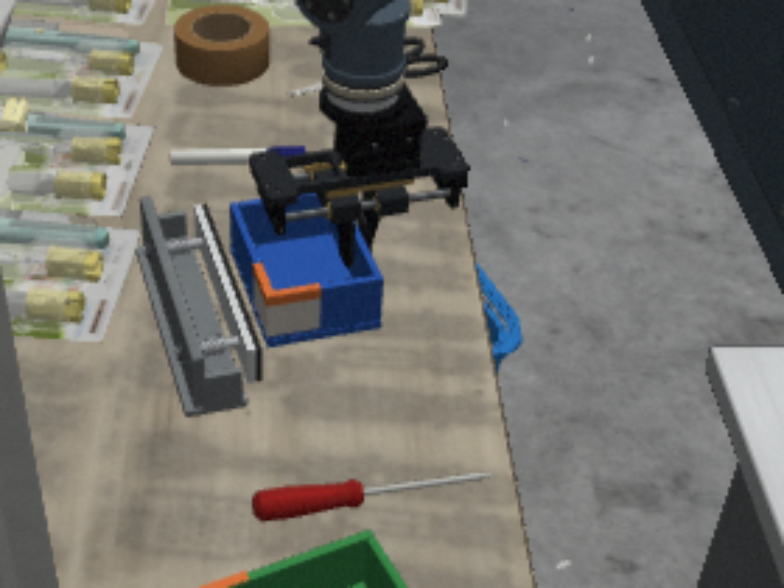

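View pics/t4.png

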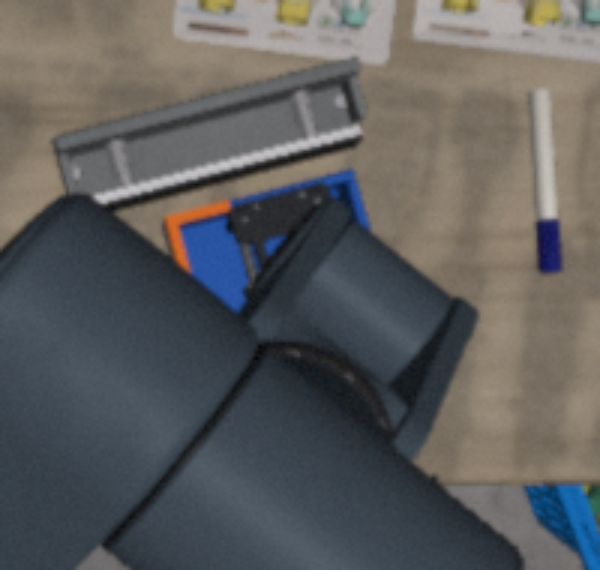

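The bin stands parallel to the bar with a gap of about 18 mm (label at side crop (290,300), bar at (230,290)). Push along the bar's x.

Call:
jog_arm(steps=[{"delta_pos":[4,1,0],"turn":0,"fingers":0},{"delta_pos":[8,2,0],"turn":0,"fingers":0},{"delta_pos":[12,3,0],"turn":0,"fingers":0},{"delta_pos":[15,4,0],"turn":0,"fingers":0},{"delta_pos":[18,4.5,0],"turn":0,"fingers":0},{"delta_pos":[20,5,0],"turn":0,"fingers":0},{"delta_pos":[22,5.6,0],"turn":0,"fingers":0},{"delta_pos":[24,6.2,0],"turn":0,"fingers":0},{"delta_pos":[24,6.2,0],"turn":0,"fingers":0},{"delta_pos":[24,6.2,0],"turn":0,"fingers":0}])

```text
time_s: 8.13
position: [0.5023, -0.2459, 0.0475]
tcp_rot: [[0.968, -0.003, -0.251], [0.251, -0.001, 0.968], [-0.003, -1.0, 0.0]]
force: [-5.3, -5.3, 1.4]
opening: 0.088
```

Call:
jog_arm(steps=[{"delta_pos":[2,0.5,0],"turn":0,"fingers":0},{"delta_pos":[4,1,0],"turn":0,"fingers":0},{"delta_pos":[6,1.5,0],"turn":0,"fingers":0},{"delta_pos":[6,1.5,0],"turn":0,"fingers":0},{"delta_pos":[6,1.5,0],"turn":0,"fingers":0}])

```text
time_s: 8.55
position: [0.507, -0.2446, 0.0475]
tcp_rot: [[0.968, -0.005, -0.251], [0.251, -0.0, 0.968], [-0.005, -1.0, 0.001]]
force: [-9.4, -6.2, 2.2]
opening: 0.094
```

```bash
python3 look.py 5
```

```text
[ 0.507  -0.2446  0.0475] 8.55 0.094 [-9.4 -6.2  2.2] phi 14.55903338853616
bin side [(0.65, [0.555, -0.234, -0.002], 'bar', [-0.049, -0.021])]
bin top [(0.73, [0.556, -0.237, 0.002], 'bar', [-0.048, -0.025]), (0.37, [0.565, -0.155, 0.037], 'bar', [-0.02, 0.052])]
side_label side [(0.59, [0.597, -0.172, 0.035], 'bar', [0.007, 0.029])]
side_label top [(0.61, [0.598, -0.17, 0.033], 'bar', [0.008, 0.03])]
end_label side [(0.94, [0.565, -0.151, 0.037], 'bar', [-0.018, 0.056])]
end_label top [(0.76, [0.567, -0.154, 0.039], 'bar', [-0.018, 0.053])]
bar_face side [(0.89, [0.602, -0.2, 0.033], 'bar', [0.005, -0.001])]
bar_face top [(0.71, [0.604, -0.196, 0.035], 'bar', [0.008, 0.003])]
```

View pics/s5.png

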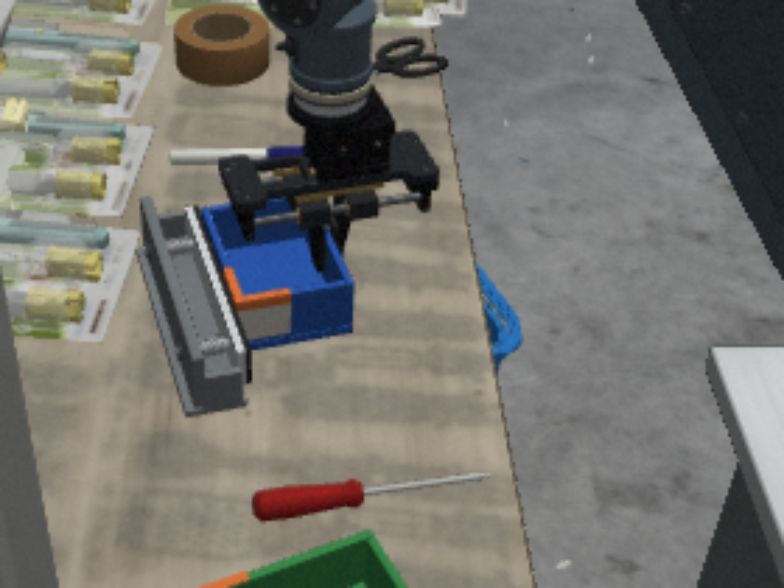

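View pics/t5.png

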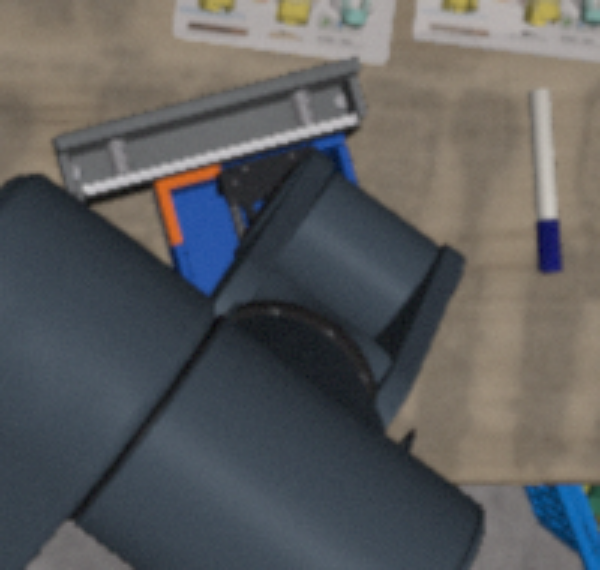

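The bar is well back (side crop (215,270)) and the bin lies flat on it. I'll push to the stop and hold.

Call:
jog_arm(steps=[{"delta_pos":[2,0.5,0],"turn":0,"fingers":0},{"delta_pos":[4,1,0],"turn":0,"fingers":0},{"delta_pos":[4,1,0],"turn":0,"fingers":0},{"delta_pos":[4,1,0],"turn":0,"fingers":0}])

```text
time_s: 9.38
position: [0.5099, -0.2438, 0.0475]
tcp_rot: [[0.968, -0.008, -0.252], [0.252, -0.0, 0.968], [-0.007, -1.0, 0.002]]
force: [-12.7, -7.5, 3.9]
opening: 0.087
```

Call:
jog_arm(steps=[{"delta_pos":[1.5,0.4,0],"turn":0,"fingers":0},{"delta_pos":[3,0.8,0],"turn":0,"fingers":0},{"delta_pos":[3,0.8,0],"turn":0,"fingers":0},{"delta_pos":[3,0.8,0],"turn":0,"fingers":0},{"delta_pos":[3,0.8,0],"turn":0,"fingers":0},{"delta_pos":[3,0.8,0],"turn":0,"fingers":0},{"delta_pos":[3,0.8,0],"turn":0,"fingers":0}])

```text
time_s: 9.97
position: [0.51, -0.2437, 0.0475]
tcp_rot: [[0.967, -0.013, -0.253], [0.253, -0.0, 0.967], [-0.013, -1.0, 0.003]]
force: [-19.5, -12.5, 6.5]
opening: 0.091
```

```bash
python3 look.py 6
```

```text
[ 0.51   -0.2437  0.0475] 9.9667 0.091 [-19.5 -12.5   6.5] phi 14.669687140885612
bin side [(0.67, [0.56, -0.23, -0.002], 'bar', [-0.044, -0.019])]
bin top [(0.87, [0.56, -0.236, 0.004], 'bar', [-0.045, -0.025])]
side_label side [(0.82, [0.6, -0.168, 0.032], 'bar', [0.011, 0.031]), (0.6, [0.569, -0.15, 0.04], 'bar', [-0.014, 0.057])]
side_label top [(0.91, [0.6, -0.169, 0.032], 'bar', [0.011, 0.03])]
end_label side [(0.56, [0.568, -0.149, 0.037], 'bar', [-0.015, 0.058])]
end_label top [(0.76, [0.569, -0.152, 0.039], 'bar', [-0.015, 0.054])]
bar_face side [(0.76, [0.608, -0.203, 0.032], 'bar', [0.01, -0.005])]
bar_face top [(0.96, [0.607, -0.192, 0.036], 'bar', [0.012, 0.006])]
```

View pics/s6.png

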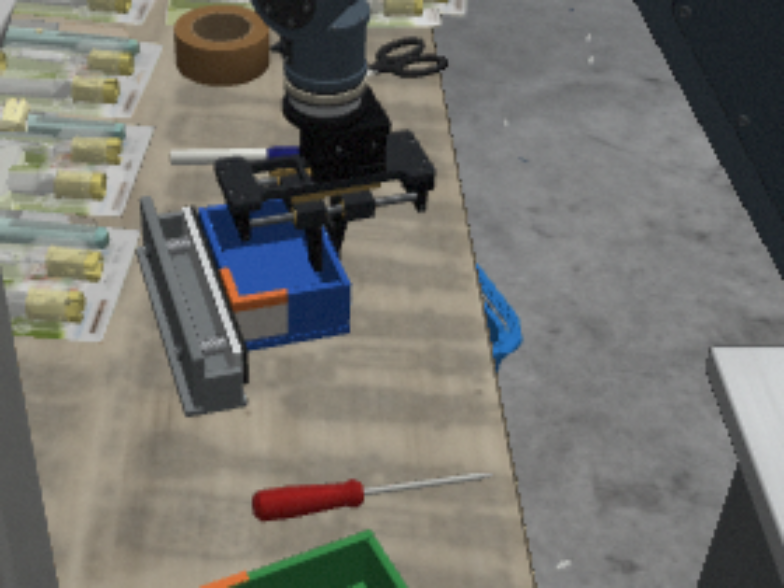

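View pics/t6.png

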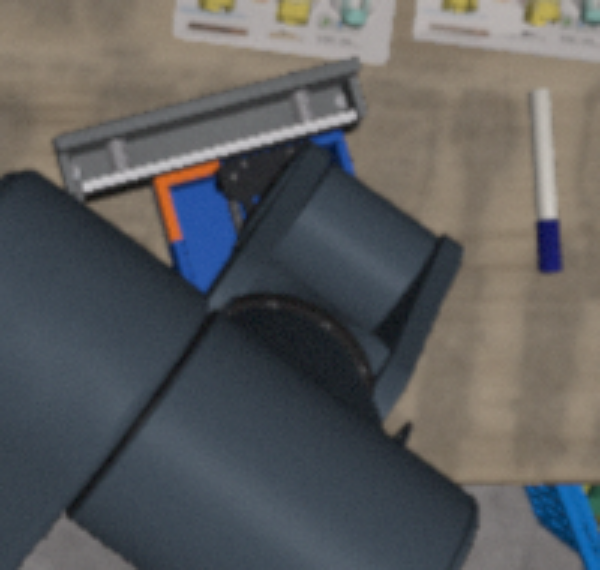

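Pressed at the hard stop (TCP stopped while the force rose to 23 N; bar 12 mm back, side label at bar x≈0). Now I'll pull back and turn a quarter clockwise about the bin's middle.

Call:
jog_arm(steps=[{"delta_pos":[-8,-2,0],"turn":0,"fingers":0},{"delta_pos":[-20,-5,0],"turn":0,"fingers":0},{"delta_pos":[-35,-9,0],"turn":0,"fingers":0},{"delta_pos":[-50,-13,0],"turn":0,"fingers":0},{"delta_pos":[-65,-16,0],"turn":0,"fingers":0},{"delta_pos":[-75,-19,0],"turn":0,"fingers":0},{"delta_pos":[-76,-13,0],"turn":-5,"fingers":0},{"delta_pos":[-77,-7,0],"turn":-10,"fingers":0},{"delta_pos":[-78,-1,0],"turn":-15,"fingers":0},{"delta_pos":[-78,8,0],"turn":-22,"fingers":0},{"delta_pos":[-78,17,0],"turn":-30,"fingers":0},{"delta_pos":[-76,25,0],"turn":-37,"fingers":0},{"delta_pos":[-74,34,0],"turn":-45,"fingers":0},{"delta_pos":[-70,42,0],"turn":-52,"fingers":0},{"delta_pos":[-67,49,0],"turn":-60,"fingers":0},{"delta_pos":[-62,56,0],"turn":-67,"fingers":0},{"delta_pos":[-57,62,0],"turn":-75,"fingers":0},{"delta_pos":[-52,67,0],"turn":-82,"fingers":0},{"delta_pos":[-47,71,0],"turn":-90,"fingers":0},{"delta_pos":[-47,71,0],"turn":-90,"fingers":0}])

```text
time_s: 12.13
position: [0.4711, -0.1705, 0.0476]
tcp_rot: [[0.245, 0.002, 0.97], [-0.97, -0.001, 0.245], [0.001, -1.0, 0.002]]
force: [0.8, -0.0, -2.7]
opening: 0.086
```

```bash
python3 look.py 7
```

```text
[ 0.4711 -0.1705  0.0476] 12.1333 0.086 [ 0.8 -0.  -2.7] phi -75.82097689620096
bin side [(0.81, [0.482, -0.221, -0.004], 'bar', [-0.116, 0.009]), (0.72, [0.6, -0.462, -0.001], 'bar', [-0.062, -0.253])]
bin top []
side_label side [(0.74, [0.475, 0.028, -0.002], 'bar', [-0.061, 0.252]), (0.64, [0.544, -0.262, 0.034], 'bar', [-0.067, -0.045])]
side_label top [(0.88, [0.545, -0.262, 0.034], 'bar', [-0.065, -0.046])]
end_label side [(0.61, [0.562, -0.23, 0.035], 'bar', [-0.041, -0.019])]
end_label top [(0.96, [0.566, -0.233, 0.04], 'bar', [-0.038, -0.023])]
bar_face side [(0.8, [0.598, -0.202, 0.032], 'bar', [0.001, -0.002])]
bar_face top [(0.73, [0.595, -0.196, 0.037], 'bar', [-0.001, 0.005])]
```

View pics/s7.png

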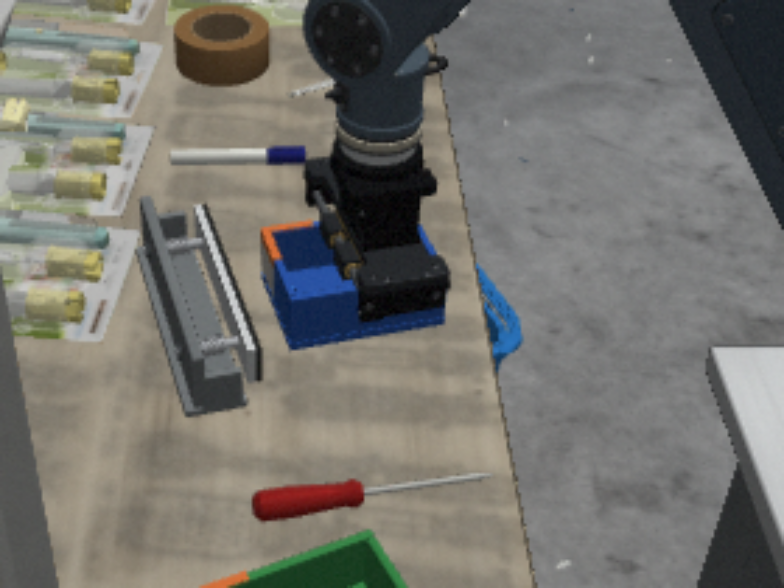

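View pics/t7.png

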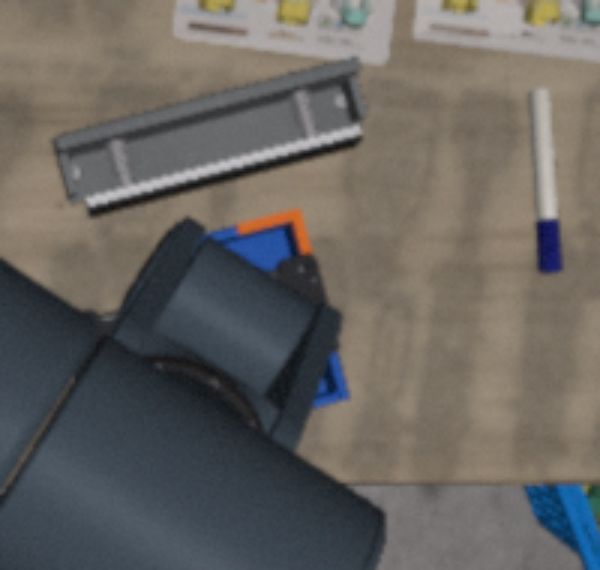

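Bin now has its labelled end parallel to the bar, gap about 40 mm (top crop (265,220)). Release, rise and regrip on the opposite end wall.

Call:
jog_arm(steps=[{"delta_pos":[0,0,0],"turn":0,"fingers":60},{"delta_pos":[0,0,0],"turn":0,"fingers":60},{"delta_pos":[0,0,0],"turn":0,"fingers":60},{"delta_pos":[0,0,0],"turn":0,"fingers":60},{"delta_pos":[0,0,0],"turn":0,"fingers":60},{"delta_pos":[0,0,15],"turn":0,"fingers":60},{"delta_pos":[0,0,40],"turn":0,"fingers":60},{"delta_pos":[0,0,70],"turn":0,"fingers":80},{"delta_pos":[0,0,90],"turn":5,"fingers":100},{"delta_pos":[-10,-12,90],"turn":12,"fingers":100},{"delta_pos":[-20,-24,90],"turn":19,"fingers":100},{"delta_pos":[-30,-36,90],"turn":26,"fingers":100},{"delta_pos":[-40,-48,90],"turn":33,"fingers":100},{"delta_pos":[-50,-60,90],"turn":40,"fingers":100},{"delta_pos":[-55,-67,90],"turn":47,"fingers":100},{"delta_pos":[-55,-67,90],"turn":54,"fingers":100},{"delta_pos":[-55,-67,90],"turn":61,"fingers":100},{"delta_pos":[-55,-67,90],"turn":68,"fingers":100},{"delta_pos":[-55,-67,90],"turn":75,"fingers":100},{"delta_pos":[-55,-67,90],"turn":82,"fingers":100}])

```text
time_s: 14.3
position: [0.4144, -0.2379, 0.1376]
tcp_rot: [[0.993, -0.0, -0.118], [0.118, 0.0, 0.993], [-0.0, -1.0, 0.0]]
force: [0.1, -0.3, 0.9]
opening: 1.003
```

Call:
jog_arm(steps=[{"delta_pos":[0,0,0],"turn":7,"fingers":100},{"delta_pos":[0,0,0],"turn":8,"fingers":100},{"delta_pos":[0,0,0],"turn":8,"fingers":100}])

```text
time_s: 14.55
position: [0.4145, -0.2379, 0.1376]
tcp_rot: [[0.969, -0.0, -0.247], [0.247, 0.0, 0.969], [0.0, -1.0, 0.0]]
force: [-0.5, 0.3, -0.1]
opening: 1.0
```

```bash
python3 look.py 8
```

```text
[ 0.4145 -0.2379  0.1376] 14.55 1.0 [-0.5  0.3 -0.1] phi 14.305770454626147
bin side [(0.6, [0.483, -0.222, -0.003], 'bar', [-0.116, 0.008])]
bin top [(0.55, [0.482, -0.226, 0.003], 'bar', [-0.117, 0.005])]
side_label side [(0.71, [0.543, -0.263, 0.037], 'bar', [-0.067, -0.046])]
side_label top [(0.7, [0.544, -0.261, 0.036], 'bar', [-0.067, -0.045])]
end_label side [(0.73, [0.563, -0.229, 0.038], 'bar', [-0.04, -0.019])]
end_label top [(0.97, [0.565, -0.232, 0.039], 'bar', [-0.039, -0.022])]
bar_face side [(0.83, [0.598, -0.202, 0.033], 'bar', [0.001, -0.001])]
bar_face top [(0.81, [0.593, -0.195, 0.035], 'bar', [-0.002, 0.007])]
```

View pics/s8.png

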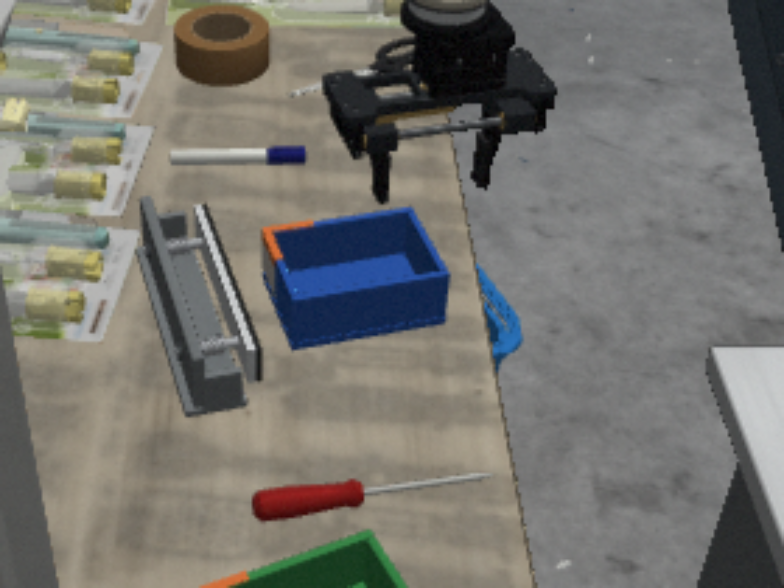

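View pics/t8.png

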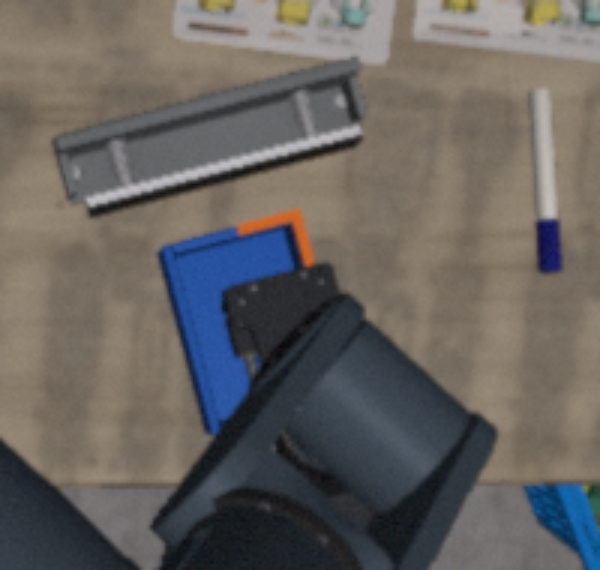

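The bin stands free with its labelled end at the bar; the open jaws are above the near end wall. Descend and grip.

Call:
jog_arm(steps=[{"delta_pos":[0,0,-30],"turn":0,"fingers":100},{"delta_pos":[0,0,-60],"turn":0,"fingers":100},{"delta_pos":[0,0,-90],"turn":0,"fingers":100},{"delta_pos":[0,0,-90],"turn":0,"fingers":60},{"delta_pos":[0,0,-90],"turn":0,"fingers":0},{"delta_pos":[0,0,-90],"turn":0,"fingers":0},{"delta_pos":[0,0,-90],"turn":0,"fingers":0},{"delta_pos":[0,0,-90],"turn":0,"fingers":0},{"delta_pos":[0,0,-90],"turn":0,"fingers":0},{"delta_pos":[0,0,-90],"turn":0,"fingers":0},{"delta_pos":[0,0,-90],"turn":0,"fingers":0},{"delta_pos":[0,0,-90],"turn":0,"fingers":0},{"delta_pos":[0,0,-90],"turn":0,"fingers":0},{"delta_pos":[0,0,-90],"turn":0,"fingers":0},{"delta_pos":[0,0,-90],"turn":0,"fingers":0},{"delta_pos":[0,0,-90],"turn":0,"fingers":0},{"delta_pos":[0,0,-90],"turn":0,"fingers":0},{"delta_pos":[0,0,-90],"turn":0,"fingers":0}])

```text
time_s: 16.55
position: [0.4144, -0.2379, 0.0475]
tcp_rot: [[0.968, -0.0, -0.249], [0.249, 0.0, 0.968], [-0.0, -1.0, 0.0]]
force: [-1.5, -0.2, 0.4]
opening: 0.088
```

Call:
jog_arm(steps=[{"delta_pos":[5,1,0],"turn":0,"fingers":0},{"delta_pos":[12,3,0],"turn":0,"fingers":0},{"delta_pos":[20,5,0],"turn":0,"fingers":0},{"delta_pos":[27,7,0],"turn":0,"fingers":0},{"delta_pos":[32,8,0],"turn":0,"fingers":0},{"delta_pos":[36,9,0],"turn":0,"fingers":0},{"delta_pos":[39,10,0],"turn":0,"fingers":0},{"delta_pos":[42,11,0],"turn":0,"fingers":0},{"delta_pos":[45,11.5,0],"turn":0,"fingers":0},{"delta_pos":[48,12,0],"turn":0,"fingers":0},{"delta_pos":[48,12,0],"turn":0,"fingers":0},{"delta_pos":[48,12,0],"turn":0,"fingers":0}])

```text
time_s: 17.55
position: [0.4602, -0.2261, 0.0475]
tcp_rot: [[0.968, -0.005, -0.251], [0.251, 0.001, 0.968], [-0.005, -1.0, 0.002]]
force: [-9.0, -5.0, 3.4]
opening: 0.091
```

```bash
python3 look.py 9
```

```text
[ 0.4602 -0.2261  0.0475] 17.55 0.091 [-9.  -5.   3.4] phi 14.525465491786674
bin side [(0.73, [0.53, -0.208, -0.002], 'bar', [-0.067, 0.01])]
bin top [(0.89, [0.529, -0.214, 0.002], 'bar', [-0.069, 0.004]), (0.44, [0.612, -0.221, 0.037], 'bar', [0.009, -0.023])]
side_label side [(0.63, [0.588, -0.25, 0.033], 'bar', [-0.021, -0.045]), (0.34, [0.476, 0.028, 0.002], 'bar', [-0.061, 0.252])]
side_label top [(0.62, [0.59, -0.251, 0.034], 'bar', [-0.019, -0.046])]
end_label side [(0.56, [0.608, -0.22, 0.038], 'bar', [0.006, -0.021]), (0.54, [0.598, -0.457, -0.004], 'bar', [-0.063, -0.248]), (0.32, [0.604, -0.202, 0.034], 'bar', [0.007, -0.003])]
end_label top [(0.6, [0.61, -0.224, 0.039], 'bar', [0.006, -0.026]), (0.59, [0.59, -0.251, 0.034], 'bar', [-0.019, -0.046])]
bar_face side [(0.78, [0.603, -0.2, 0.035], 'bar', [0.006, -0.001])]
bar_face top [(0.73, [0.604, -0.195, 0.036], 'bar', [0.009, 0.004])]
```

View pics/s9.png

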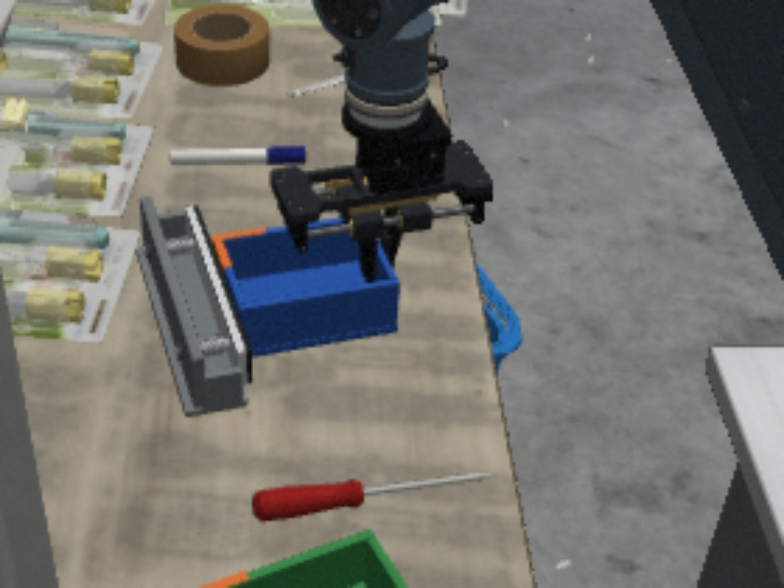

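The labelled end lies flat on the bar (side crop (225,250)). Push on to the stop and hold.

Call:
jog_arm(steps=[{"delta_pos":[2,0.5,0],"turn":0,"fingers":0},{"delta_pos":[4,1,0],"turn":0,"fingers":0},{"delta_pos":[6,1.5,0],"turn":0,"fingers":0},{"delta_pos":[7,1.8,0],"turn":0,"fingers":0},{"delta_pos":[7,1.8,0],"turn":0,"fingers":0},{"delta_pos":[7,1.8,0],"turn":0,"fingers":0},{"delta_pos":[7,1.8,0],"turn":0,"fingers":0}])

```text
time_s: 18.63
position: [0.4635, -0.2249, 0.0475]
tcp_rot: [[0.967, -0.012, -0.253], [0.253, 0.001, 0.968], [-0.011, -1.0, 0.004]]
force: [-21.0, -12.6, 6.7]
opening: 0.087
```

Call:
jog_arm(steps=[{"delta_pos":[1,0.3,0],"turn":0,"fingers":0},{"delta_pos":[2,0.5,0],"turn":0,"fingers":0},{"delta_pos":[2,0.5,0],"turn":0,"fingers":0},{"delta_pos":[2,0.5,0],"turn":0,"fingers":0},{"delta_pos":[2,0.5,0],"turn":0,"fingers":0},{"delta_pos":[2,0.5,0],"turn":0,"fingers":0},{"delta_pos":[2,0.5,0],"turn":0,"fingers":0}])

```text
time_s: 19.22
position: [0.4636, -0.2247, 0.0474]
tcp_rot: [[0.967, -0.016, -0.254], [0.254, 0.002, 0.967], [-0.015, -1.0, 0.006]]
force: [-24.7, -16.2, 8.2]
opening: 0.086
```

```bash
python3 look.py 10
```

```text
[ 0.4636 -0.2247  0.0474] 19.2167 0.086 [-24.7 -16.2   8.2] phi 14.719887473366857
bin side [(0.7, [0.532, -0.207, -0.002], 'bar', [-0.064, 0.01])]
bin top [(0.93, [0.53, -0.211, 0.002], 'bar', [-0.067, 0.007])]
side_label side [(0.75, [0.597, -0.25, 0.038], 'bar', [-0.012, -0.047])]
side_label top [(0.9, [0.593, -0.25, 0.034], 'bar', [-0.016, -0.047])]
end_label side [(0.9, [0.612, -0.216, 0.039], 'bar', [0.011, -0.018])]
end_label top [(0.7, [0.612, -0.219, 0.038], 'bar', [0.011, -0.021])]
bar_face side [(0.91, [0.61, -0.204, 0.031], 'bar', [0.012, -0.006])]
bar_face top [(0.69, [0.607, -0.195, 0.037], 'bar', [0.011, 0.004])]
```

View pics/t10.png

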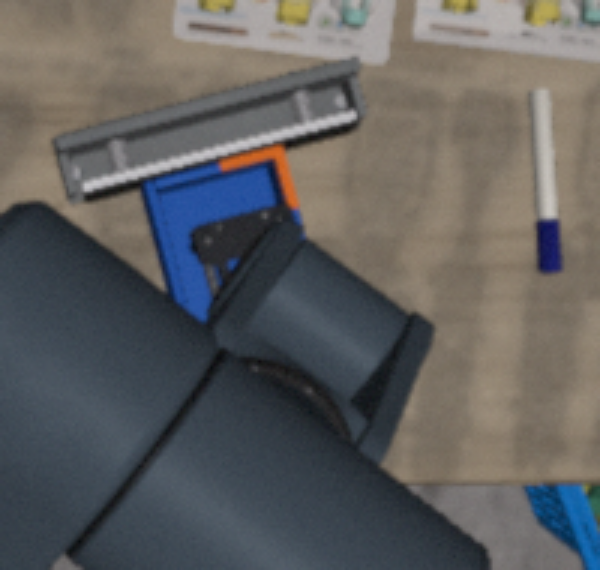

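End label pressed at the stop, held over 0.5 s. Pull back, release and rise.

Call:
jog_arm(steps=[{"delta_pos":[-6,-1.5,0],"turn":0,"fingers":0},{"delta_pos":[-14,-3.5,0],"turn":0,"fingers":0},{"delta_pos":[-24,-6,0],"turn":0,"fingers":0},{"delta_pos":[-34,-9,0],"turn":0,"fingers":0},{"delta_pos":[-41,-10.5,0],"turn":0,"fingers":0},{"delta_pos":[-45,-11.5,0],"turn":0,"fingers":0},{"delta_pos":[-45,-11.5,0],"turn":0,"fingers":0},{"delta_pos":[-45,-11.5,0],"turn":0,"fingers":60},{"delta_pos":[-45,-11.5,0],"turn":0,"fingers":60},{"delta_pos":[-45,-11.5,0],"turn":0,"fingers":60},{"delta_pos":[-45,-11.5,0],"turn":0,"fingers":60},{"delta_pos":[-45,-11.5,0],"turn":0,"fingers":60},{"delta_pos":[-45,-11.5,0],"turn":0,"fingers":60},{"delta_pos":[-45,-11.5,15],"turn":0,"fingers":60},{"delta_pos":[-45,-11.5,40],"turn":0,"fingers":60},{"delta_pos":[-45,-11.5,75],"turn":0,"fingers":60},{"delta_pos":[-45,-11.5,110],"turn":0,"fingers":60},{"delta_pos":[-45,-11.5,140],"turn":0,"fingers":60},{"delta_pos":[-45,-11.5,140],"turn":0,"fingers":60},{"delta_pos":[-45,-11.5,140],"turn":0,"fingers":60}])

```text
time_s: 21.38
position: [0.4275, -0.2358, 0.1893]
tcp_rot: [[0.968, 0.004, -0.25], [0.25, -0.003, 0.968], [0.003, -1.0, -0.004]]
force: [-1.0, -0.3, -0.3]
opening: 0.6
```

```bash
python3 look.py 11; python3 -c "
from h import *
for t in ('marker','screwdriver'):
  print(t,[np.round(d['position'],3) for d in tip_of(t,'side')])"
```

```text
[ 0.4275 -0.2358  0.1893] 21.3833 0.6 [-1.  -0.3 -0.3] phi 14.449511638782015
bin side [(0.65, [0.495, -0.22, -0.002], 'bar', [-0.104, 0.007])]
bin top [(0.63, [0.494, -0.222, 0.001], 'bar', [-0.105, 0.006])]
side_label side [(0.66, [0.556, -0.26, 0.035], 'bar', [-0.054, -0.047])]
side_label top [(0.93, [0.557, -0.26, 0.036], 'bar', [-0.054, -0.047]), (0.69, [0.596, -0.197, 0.036], 'bar', [0.0, 0.004])]
end_label side [(0.94, [0.574, -0.228, 0.038], 'bar', [-0.029, -0.02])]
end_label top [(0.75, [0.58, -0.23, 0.042], 'bar', [-0.024, -0.024])]
bar_face side [(0.92, [0.594, -0.203, 0.032], 'bar', [-0.003, -0.001])]
bar_face top []
marker [array([ 0.598, -0.458, -0.001])]
screwdriver [array([0.475, 0.03 , 0.   ])]
```

View pics/s11.png

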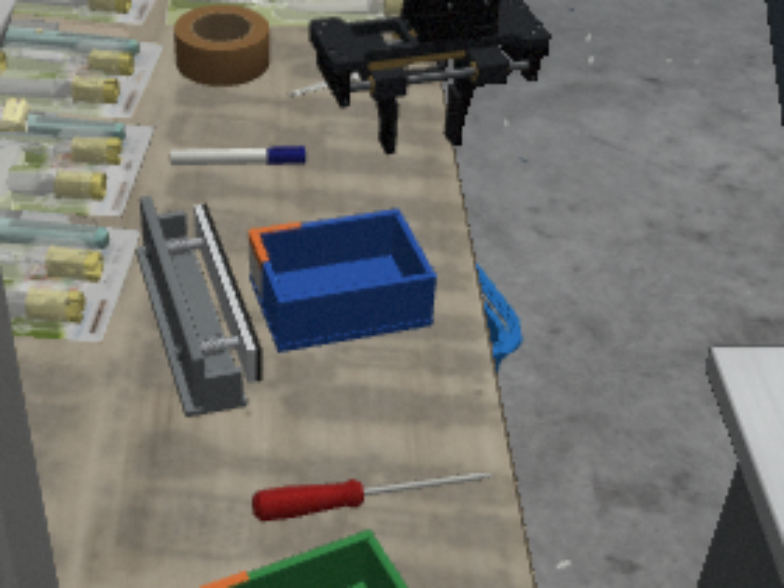

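View pics/t11.png

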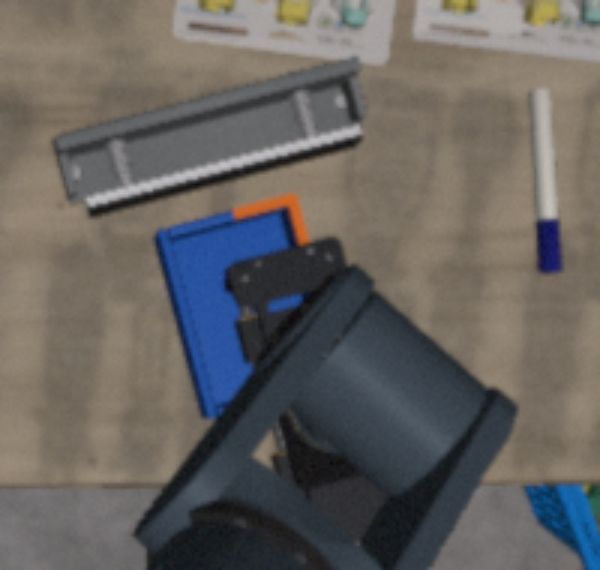

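The bin stands free in front of the bar, which is back out; the gripper is well clear, and the marker and screwdriver have not moved.

```bash
python3 -c "
from rig import *
print(hand_in())"
```

```text
the job is handed in; nothing more can be done
None
```

I pressed both label halves on the bar, long side first, and handed the job in at about 21 s of the 61 s allowed. `hand_in()` gave no verdict.

**Long side:** I gripped the blue bin's far long wall (its green look-alike stayed untouched) and turned the bin parallel to the bar. I then pushed it until the tool stopped moving and the force rose to about 23 N, and held it for more than 0.5 s. The networks put the bar face 10–12 mm back from its start, with the side label on it.

**Short end:** I pulled back, turned the bin a quarter clockwise and regripped the opposite end wall. I pressed the labelled end to the stop the same way, at about 28 N, again held for more than 0.5 s. The bar face again read 11–12 mm back.

**Last checks before handing in:**
- **Bin:** it stands upright and released, with the labelled end parallel to the bar, 24–29 mm in front of the face and about 20 mm off its middle.
- **Bar:** it is out again, and the gripper is clear at 0.19 m height.
- **Bystanders:** the marker and screwdriver are where they were, to within the measuring error.

No check failed. One top-camera query for the bar face at the end found nothing, but the side camera and both pictures show the bar out. The bar's travel was never read directly, only inferred from force, tool position and images.

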